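# Click the lid of a sweets box shut all round

## Robot

A 7-joint arm with a two-finger parallel gripper is mounted at the origin on a cart in front of the work surface, level with it; the furniture and walls round the work are solid. World frame = base frame: x ahead of the robot, y to its left, z up, the work surface at z = 0. Lengths are in m, angles in rad, forces in N, time in s.
With the tool pointing down it reaches from about 0.425 to 0.925 m from the base axis. Payload 6.8 kg.
Tool frame: the origin (TCP) lies at the very end of the fingers, on their centre line; the grasp point (between the pads) lies 19 mm behind it (r.tcp_to_grasp is the distance from the TCP to the grasp point, in m); z points along the fingers, y is the line along which they close (so a half turn about z gives the same grasp; the last joint's range is limited). The gripper opens to 85 mm and grips with 20 to 120 N. Pads are 22 mm wide; open, the fingers measure 114 mm over their backs; the gripper's body (76 mm by 85 mm) begins 54 mm behind the grasp point. The pads swing forward as they close: fully open they stand 13 mm farther back than shut.
Start: joints at [-1.368, 0.477, 0.022, 1.555, -0.011, 1.109, -0.083], TCP at [0.206, 0.643, 0.231] pointing down, gripper open.
Joint ranges: [-2.96, 2.96], [-0.34, 2.1], [-1.41, 1.46], [0.24, 2.44], [-1.37, 4.51], [0.17, 1.92], [-2.96, 2.96]. Speed limits (rad/s): [2.39, 2.39, 3.14, 3.14, 3.14, 3.14, 3.14].

## Interface

Orientations are given as a rotation vector (axis times angle).
In Python, from bench import r gives the robot as it stands.
- The arm moves only by the tool step_arm, never from a script. Its argument "moves" is a list of rows, each a list of 7 numbers: the shift along the tool's x, y, z in mm, then the turn, a rotation vector about the tool's x, y, z in rad, then the finger opening in mm, from 0 to 85.4. A call has 1 to 8 rows; each row is the pose to reach, as a shift and turn from the pose commanded when the call began, along the tool's axes at that moment; what a row does not reach only later rows make up. A row lasts 1/10 s, in which the tool goes at most 50 mm and 8.59 degrees, less where a joint would pass 70% of its speed; a pose out of reach is approached as far as the arm can. A call with a gripper value outside its range is refused whole. The fingers move at their own pace and stop on an object; "grip_force" is the grip in N (left out, the last holds). Time passes only in rows, so rows that repeat a pose let the fingers close. It gives the time, the measured TCP pose, the force, the opening and the grip force at its end, in the units of the state.
- r.get_obs(): the state, without advancing time (a new reading comes with each control period).
- r.grab_frame(name): name is "side" or "top"; returns a dict with "image" (480x640x3 uint8, red, green, blue), "depth" (480x640 float32, m along the optical axis (not along the pixel's ray), 0 where there is no reading), "mtx" (3x3 intrinsics, pixels), "rvec" (rotation vector, rad) and "tvec" (3), from world to camera coordinates, as OpenCV has them. Camera axes: x right, y down, z forward; pixel columns grow to the right and rows downward; lengths in m; the calibration is good to about 2 mm. A picture is of the moment at which its call begins.
- r.hand_in(): hands the job in; it is judged then, once.
The state is a dict: "clock": time; "joints": joint angles; "qvel": joint speeds; "tau": joint torques, N m; "tcp_pos": TCP position; "orientation": TCP orientation; "contact_force": force on the tool from outside, world axes, zero at the start; "moment": the same for the moment, N m; "grip_width": finger opening in m; "gripper_force": force on a finger pad.
Only numpy, scipy, OpenCV 4.12 (cv2) and the standard library are available. Lean on these libraries where they do the work, as an engineer would, in place of code of your own. Each camera call takes 0.05 s, during which the arm holds its last target. There are 200 camera calls.

## Task

One of the two clear sweets boxes on the counter has its lid laid on but not snapped shut: the four sections of the lid's rim still stand up. Press down each section with the fingertips until it clicks, so that the rim lies flat on all four sides. Press firmly but do not force it, as the thin lid would crack; leave the box standing where it is, do not pick it up, and leave the shut box and the other things alone.

Things in the scene. Friction and masses are not known exactly. Their poses are not given: they have to be found in the camera images.
- sweets_box: the box to close: clear tub with six brown sweets and a white snap lid, loose on the counter, about 0.5 kg, 116 mm (x) by 146 mm (y) over the lid. Origin: centre of its underside; z up, long sides along y; front = -x side (roughly toward the robot), back +x, left +y, right -y. Its twin, the shut box, has no raised rim section
- lid_centre (a point): middle of the lid's recessed panel (clear window, fixed, 61 mm above the underside). The lid's four corners are fixed, tops at 63 mm. Between them the rim is four sections 20 mm deep, hinged at creases 38 mm (front, back) and 53 mm (left, right) from this point. Unlatched, a section slopes up outward, its outer edge about 8 mm higher than shut; shut, its top lies level at 63 mm
- pad_front (a point): middle of the ribbed thumb pad on top of the front rim section (long, box frame -x side; 103 mm long), 13 mm out from its crease; moves with the section, from about 69 mm above the box's underside (unlatched) to 63 mm (shut). Its x axis points outward along the section's top, z out of that top
- pad_back (a point): middle of the ribbed thumb pad on top of the back rim section (long, box frame +x side; 103 mm long), 13 mm out from its crease; moves with the section, from about 69 mm above the box's underside (unlatched) to 63 mm (shut). Its x axis points outward along the section's top, z out of that top
- pad_left (a point): middle of the ribbed thumb pad on top of the left rim section (short, box frame +y side; 73 mm long), 13 mm out from its crease; moves with the section, from about 69 mm above the box's underside (unlatched) to 63 mm (shut). Its x axis points outward along the section's top, z out of that top
- pad_right (a point): middle of the ribbed thumb pad on top of the right rim section (short, box frame -y side; 73 mm long), 13 mm out from its crease; moves with the section, from about 69 mm above the box's underside (unlatched) to 63 mm (shut). Its x axis points outward along the section's top, z out of that top
- section_front (a joint): angle of the front rim section, rad: 0 = unlatched, up; 0.45 = fully down, clicked shut. Over-centre snap: pressed at the pad it gives at about 10 N, resistance fades to nothing half way, then it pulls itself shut and stays; let go before half way it springs up. More than 60 N on the box cracks the lid
- section_back (a joint): angle of the back rim section, rad: 0 = unlatched, up; 0.45 = fully down, clicked shut. Over-centre snap: pressed at the pad it gives at about 10 N, resistance fades to nothing half way, then it pulls itself shut and stays; let go before half way it springs up. More than 60 N on the box cracks the lid
- section_left (a joint): angle of the left rim section, rad: 0 = unlatched, up; 0.45 = fully down, clicked shut. Over-centre snap: pressed at the pad it gives at about 10 N, resistance fades to nothing half way, then it pulls itself shut and stays; let go before half way it springs up. More than 60 N on the box cracks the lid
- section_right (a joint): angle of the right rim section, rad: 0 = unlatched, up; 0.45 = fully down, clicked shut. Over-centre snap: pressed at the pad it gives at about 10 N, resistance fades to nothing half way, then it pulls itself shut and stays; let go before half way it springs up. More than 60 N on the box cracks the lid
- shut_box: a second, identical sweets box, 116 x 146 x 63 mm, whose four sections are all shut already; loose; bystander. The two boxes may stand either way round, left or right. Origin: centre of its underside, long side along y
- ribbon_spool: ribbon spool lying flat, 60 mm across, 30 mm tall, behind the right-hand box; loose bystander; origin at the centre of its underside
- rubber_stamp: rubber stamp standing on its 28 x 50 mm block, 70 mm tall; loose bystander; origin at the centre of its underside
- receipt_roll: paper roll standing on end, 52 mm across, 58 mm tall; loose bystander; origin at the centre of its underside
- cream_pot: round pot with a red lid, 58 mm across, 50 mm tall; loose bystander; origin at the centre of its underside
- wooden_doll: turned wooden doll, 38 mm across, 86 mm tall, standing between the boxes; loose bystander; origin at the centre of its underside

How it is judged:
At the end, for the whole second after the job is handed in: All four rim sections are clicked shut (each angle over 0.40 of 0.45 rad) and stay so, with the box at rest, upright (within 0.05 rad) on the counter, less than 40 mm from where it stood (value of joint each of section_front, section_back, section_left, section_right above 0.4 rad and height (world z) of sweets_box below 0.006 m and angle between sweets_box's own z axis and vertical below 0.05 rad and distance of sweets_box from where it was at the start of the episode below 0.04 m and linear speed of sweets_box below 0.02 m/s); the robot touches nothing.
It fails at once if the box is lifted, carried or tipped (underside more than 12 mm up, or leaning more than 0.15 rad) (height (world z) of sweets_box above 0.012 m or angle between sweets_box's own z axis and vertical above 0.15 rad).
It fails at once if the box is shoved more than 50 mm from its place (distance of sweets_box from where it was at the start of the episode above 0.05 m).
It fails at once if the lid is forced: more than 60 N on the box cracks it (contact force between any of the fingers, the arm and sweets_box above 60 N).
It fails at once if the shut box is pressed or pushed (more than 5 N, or moved 15 mm) (contact force between any of the fingers, the arm and shut_box above 5 N or distance of shut_box from where it was at the start of the episode above 0.015 m).
It fails at once if another thing is pushed aside, lifted or knocked over (moved more than 20 mm) (distance of any of ribbon_spool, rubber_stamp, receipt_roll, cream_pot, wooden_doll from where it was at the start of the episode above 0.02 m).
It also fails if it takes over 48 s, if anything falls off the work surface, if the arm or the gripper's body presses on something with over 40 N, if the wrist force passes 120 N, or if a joint passes its speed limit or range.

## Working session

There is one attempt and no reset: what is moved stays moved. The work goes in short steps, Python scripts to look and compute and a tool call to move; the robot and the scene stay as the last step left them, time stands still between calls to the robot, and variables do not carry over. Pictures are saved under pics/ and viewed, at most 10 in all, crops included, and the job is handed in when it is done.

Besides the shell and the picture viewer there is one more tool, called after "Emit:" as name([rows], argument=value, ...), one row to a line, values as JSON. step_arm: Moves the arm, as the interface text tells. Its arguments: {"type":"object","properties":{"moves":{"type":"array","items":{"type":"array","items":{"type":"number"}}},"grip_force":{"type":"number"}},"required":["moves"]}

```bash
mkdir -p pics
cat > h.py <<'E'
import numpy as np, cv2
from bench import r
def grab(n):
    f=r.grab_frame(n); R=cv2.Rodrigues(np.array(f["rvec"],float))[0]; t=np.array(f["tvec"],float).ravel()
    d=f["depth"]; v,u=np.indices(d.shape); K=f["mtx"]
    c=np.stack([(u-K[0,2])/K[0,0]*d,(v-K[1,2])/K[1,1]*d,d],-1)
    P=(c-t)@R; P[d==0]=np.nan
    return f,P,-R.T@t
def save(n,im): cv2.imwrite("pics/"+n,im[...,::-1])
E
python3 - <<'E'
from h import *
for n in("top","side"):
    f,P,c=grab(n); save(n+"0.png",f["image"]); np.save(n+"0.npy",P); print(n,c.round(3))
o=r.get_obs(); print(o)
E
```

```text
top [ 0.407 -0.09   1.116]
side [ 0.367 -1.141  0.656]
{'clock': 0.1, 'joints': array([-1.36812139,  0.47774119,  0.02234945,  1.55636676, -0.01149594,
        1.10930337, -0.08310146]), 'qvel': array([-0.00043181, -0.00141359, -0.0001896 , -0.00165721,  0.00281565,
       -0.00024458, -0.0008747 ]), 'tau': array([ 5.06706652e-03, -5.97758245e+01,  1.61395211e+00, -2.81952918e+01,
        1.27720454e-02,  5.00309252e-03,  3.10740425e-06]), 'tcp_pos': array([0.20626277, 0.64214116, 0.23040116]), 'orientation': array([-4.86159454e-01, -3.10361391e+00,  2.64703212e-03]), 'contact_force': array([-0.35951178,  0.13040055,  0.26209802]), 'moment': array([ 0.00742491,  0.0265512 , -0.02393597]), 'gripper_force': 0.0, 'grip_width': 0.0851813045101667}
```

View pics/top0.png

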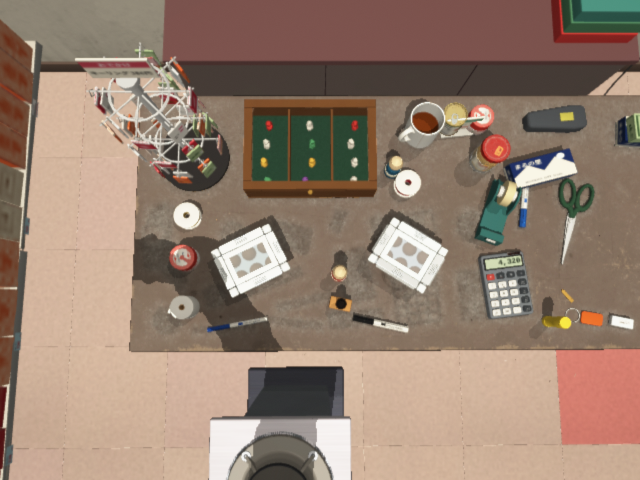

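View pics/side0.png

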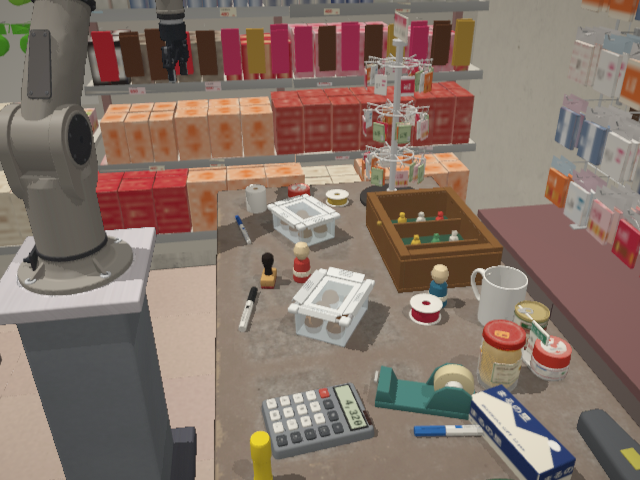

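Run:
```python
from h import *
P=np.load("top0.npy"); im=cv2.imread("pics/top0.png"); 
for nm,(u0,v0,u1,v1) in dict(L=(205,215,298,303),R=(362,208,453,298)).items():
    m=np.zeros(P.shape[:2],bool); m[v0:v1,u0:u1]=1
    hsv=cv2.cvtColor(im,cv2.COLOR_BGR2HSV); 
    m&=(hsv[...,2]>150)&(hsv[...,1]<50)&(P[...,2]>.045)&(P[...,2]<.085)
    Q=P[m]; print(nm,len(Q),"z pct",np.percentile(Q[:,2],[5,25,50,75,90,97]).round(4))
    rc=cv2.minAreaRect((Q[:,:2]*1000).astype(np.float32)); print(rc, cv2.boxPoints(rc).round(0).tolist())
    a=rc[2]; a=a if rc[1][0]<rc[1][1] else a-90
    th=np.radians(a); c=np.array(rc[0])/1000
    B=(Q[:,:2]-c)@np.array([[np.cos(th),-np.sin(th)],[np.sin(th),np.cos(th)]])
    print("yaw",a)
    for s,k in (("front",(B[:,0]<-.045)&(abs(B[:,1])<.04)),("back",(B[:,0]>.045)&(abs(B[:,1])<.04)),("left",(B[:,1]>.06)&(abs(B[:,0])<.025)),("right",(B[:,1]<-.06)&(abs(B[:,0])<.025)),("corner",(abs(B[:,0])>.042)&(abs(B[:,1])>.06))):
        print(s,k.sum(),np.median(Q[k,2]).round(4))
# tall things
z=P[...,2]; m=(z>.09)&(P[...,0]>.3)
n,l,s,_=cv2.connectedComponentsWithStats(m.astype(np.uint8))
for i in range(1,n):
    if s[i,4]>40: q=P[l==i]; print(q.min(0).round(2),q.max(0).round(2),s[i])
```

```text
L 3268 z pct [0.0579 0.0601 0.0617 0.0631 0.0645 0.0658]
((505.8965148925781, 65.41088104248047), (116.24383544921875, 145.40985107421875), 25.796770095825195) [[422.0, 106.0], [485.0, -25.0], [590.0, 25.0], [527.0, 156.0]]
yaw 25.796770095825195
front 225 0.0625
back 198 0.0628
left 110 0.0636
right 127 0.0628
corner 142 0.0623
R 3364 z pct [0.0579 0.0603 0.0626 0.0664 0.0696 0.0716]
((514.376708984375, -286.30084228515625), (149.94168090820312, 118.64048767089844), 58.02851486206055) [[424.0, -318.0], [525.0, -381.0], [604.0, -254.0], [504.0, -191.0]]
yaw -31.971485137939453
front 243 0.0681
back 220 0.0683
left 142 0.0684
right 141 0.0687
corner 138 0.0623
[0.68 0.13 0.09] [0.85 0.3  0.47] [  75   42  147  140 7693]
[ 0.78 -0.37  0.09] [ 0.86 -0.29  0.1 ] [410 102  35  34 210]
[ 0.72 -0.51  0.09] [ 0.78 -0.45  0.1 ] [481 134  30  29 660]
```

The right-hand box, centred at about (0.514, -0.286) with yaw -32°, is the open one. All four of its sections read about 6 mm above its corners, while the left box is flat. I'll move off along an arc clear of the base, closing the fingers and turning to the box yaw.

Emit:
step_arm([
  [-33,-31,0,0,0,0.03,0],
  [-66,-62,0,0,0,0.06,0],
  [-99,-93,0,0,0,0.09,0],
  [-132,-124,0,0,0,0.12,0],
  [-165,-155,0,0,0,0.16,0],
  [-198,-186,0,0,0,0.19,0],
  [-231,-217,0,0,0,0.22,0],
  [-264,-248,0,0,0,0.25,0],
], grip_force=40)

```text
clock: 0.9
tcp_pos: [0.3824, 0.3239, 0.2312]
orientation: [-0.871, -3.018, 0.0]
contact_force: [1.6, 0.6, -0.2]
grip_width: -0.0003
gripper_force: 0.0
```

```bash
cat >> h.py <<'E'
C=np.array([.5144,-.2863]); YAW=np.radians(-32)
def go(p):
    """shift in tool mm to world p, yaw turn to box"""
    o=r.get_obs(); R=cv2.Rodrigues(np.array(o["orientation"]))[0]
    y=np.array([-np.sin(YAW),np.cos(YAW)]); t=np.arctan2(*( [R[:2,0]@y, R[:2,1]@y]))
    return ((np.array(p)-o["tcp_pos"])@R*1000).round(1), "turn",round(-t,3)
def bp(x,y,z): return np.r_[C+np.array([[np.cos(YAW),-np.sin(YAW)],[np.sin(YAW),np.cos(YAW)]])@[x,y],z]
def st():
    o=r.get_obs(); print(o["clock"],o["tcp_pos"].round(4),o["contact_force"].round(1),o["grip_width"].round(4),o["joints"].round(2))
E
python3 - <<'E'
from h import *
st(); R=cv2.Rodrigues(np.array(r.get_obs()["orientation"]))[0]; print(R.round(3))
print(go([.45,.1,.23]))
E
```

```text
Traceback (most recent call last):
  File "h.py", line 18, in st
    o=r.get_obs(); print(o["clock"],o["tcp_pos"].round(4),o["contact_force"].round(1),o["grip_width"].round(4),o["joints"].round(2))
                                                                                      ^^^^^^^^^^^^^^^^^^^^^
AttributeError: 'float' object has no attribute 'round'
```

Emit:
step_arm([
  [-28,-25,0,0,0,0,0],
  [-56,-50,0,0,0,0,0],
  [-84,-75,0,0,0,0,0],
  [-112,-100,0,0,0,0,0],
  [-140,-125,0,0,0,0,0],
  [-168,-150,0,0,0,0,0],
  [-196,-180,0,0,0,0,0],
  [-216,-215,0,0,0,0,0],
])

```text
clock: 1.7
tcp_pos: [0.4511, 0.0273, 0.2313]
orientation: [0.869, 3.018, -0.0]
contact_force: [0.5, -0.5, -0.1]
grip_width: 0.0003
gripper_force: 0.0
```

```bash
sed -i 's/o\["grip_width"\].round(4)/o["grip_width"]/' h.py
python3 - <<'E'
from h import *
st(); R=cv2.Rodrigues(np.array(r.get_obs()["orientation"]))[0]; print(R.round(3))
print(go(bp(0,70e-3,.12)))
E
```

```text
1.7 [0.4511 0.0273 0.2313] [ 0.5 -0.5 -0.1] 0.00030379298670993196 [-0.59  0.1   0.43  2.09 -0.05  0.96  0.87]
[[-0.847  0.532  0.001]
 [ 0.532  0.847 -0.   ]
 [-0.001  0.    -1.   ]]
(array([-220.1, -161.9,  111.5]), 'turn', np.float64(-0.002))
```

Emit:
step_arm([
  [-37,-27,0,0,0,0,0],
  [-74,-54,0,0,0,0,0],
  [-111,-81,0,0,0,0,0],
  [-148,-108,0,0,0,0,0],
  [-185,-135,20,0,0,0,0],
  [-220,-162,50,0,0,0,0],
  [-220,-162,90,0,0,0,0],
  [-220,-162,110,0,0,0,0],
])

```text
clock: 2.5
tcp_pos: [0.5486, -0.2267, 0.1176]
orientation: [-0.872, -3.013, 0.002]
contact_force: [-0.3, 0.1, -1.5]
grip_width: 0.0005
gripper_force: 0.0
```

Run:
```python
from h import *
st(); print(go(bp(0,70e-3,.075)))
for n in("top","side"):
    f,P,c=grab(n); a=f["image"]
    a=a[180:330,330:480] if n=="top" else a[200:350,230:380]
    save(n+"1.png",cv2.resize(a,(600,600)))
```

```text
2.5 [ 0.5486 -0.2267  0.1176] [-0.3  0.1 -1.5] 0.0005094878214813099 [-0.09  0.52  0.5   1.88 -0.33  0.83  1.59]
(array([-2.8,  1.4, 42.6]), 'turn', np.float64(-0.005))
```

View pics/side1.png

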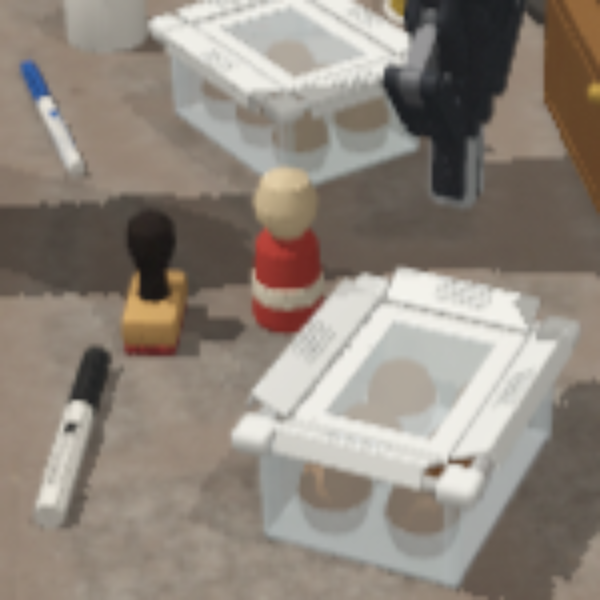

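The crop shows the fingertips at about (455,195), directly above the left section's pad at (460,290). All four sections stand up. Now I'll press the left one gently.

Emit:
step_arm([
  [-3,1,25,0,0,0,0],
  [-3,1,40,0,0,0,0],
  [-3,1,44,0,0,0,0],
  [-3,1,46,0,0,0,0],
  [-3,1,48,0,0,0,0],
  [-3,1,50,0,0,0,0],
  [-3,1,51,0,0,0,0],
  [-3,1,52,0,0,0,0],
])

```text
clock: 3.4
tcp_pos: [0.5545, -0.2259, 0.0703]
orientation: [0.869, 3.018, 0.001]
contact_force: [-0.4, 2.7, 5.9]
grip_width: -0.0001
gripper_force: 2.8
```

Emit:
step_arm([
  [0,0,1,0,0,0,0],
  [0,0,2,0,0,0,0],
  [0,0,3,0,0,0,0],
  [0,0,3,0,0,0,0],
])

```text
clock: 3.8
tcp_pos: [0.5532, -0.2263, 0.066]
orientation: [-0.87, -3.018, 0.001]
contact_force: [0.5, 0.6, -0.7]
grip_width: 0.0
gripper_force: 0.0
```

Emit:
step_arm([
  [0,0,1,0,0,0,0],
  [0,0,2,0,0,0,0],
  [0,0,3,0,0,0,0],
  [0,0,3,0,0,0,0],
])

```text
clock: 4.2
tcp_pos: [0.5536, -0.2262, 0.0632]
orientation: [-0.87, -3.019, 0.0]
contact_force: [-0.1, -0.2, 0.0]
grip_width: 0.0
gripper_force: 0.0
```

Emit:
step_arm([
  [0,0,1,0,0,0,0],
  [0,0,2,0,0,0,0],
  [0,0,2,0,0,0,0],
])

```text
clock: 4.5
tcp_pos: [0.5537, -0.2263, 0.0628]
orientation: [0.87, 3.019, 0.001]
contact_force: [-5.0, 2.8, 15.3]
grip_width: -0.0001
gripper_force: 7.9
```

Run:
```python
from h import *
st(); p=r.get_obs()["tcp_pos"].copy()
for a in ((0,.070),(-.053,0),(.053,0),(0,-.070)): print(a,go(bp(*a,.09)))
```

```text
4.5 [ 0.5537 -0.2263  0.0628] [-5.   2.8 15.3] -0.00012134335584623522 [-0.05  0.6   0.46  1.9  -0.38  0.73  1.63]
(0, 0.07) (array([  1.5,  -1.7, -27.2]), 'turn', np.float64(-0.003))
(-0.053, 0) (array([ 54.3, -71.9, -27.2]), 'turn', np.float64(-0.003))
(0.053, 0) (array([-51.7, -71.6, -27.2]), 'turn', np.float64(-0.003))
(0, -0.07) (array([   1.2, -141.7,  -27.3]), 'turn', np.float64(-0.003))
```

Left is down: the tip stops firmly at 62.8 mm with 15 N. Next is the back section.

Emit:
step_arm([
  [0,0,-12,0,0,0,0],
  [0,0,-28,0,0,0,0],
  [-26,-36,-28,0,0,0,0],
  [-52,-72,-28,0,0,0,0],
  [-52,-72,-28,0,0,0,0],
  [-52,-72,-20,0,0,0,0],
  [-52,-72,-15,0,0,0,0],
  [-52,-72,-12,0,0,0,0],
])

```text
clock: 5.3
tcp_pos: [0.5595, -0.3125, 0.0723]
orientation: [-0.866, -3.018, -0.002]
contact_force: [-0.2, -0.0, 0.0]
grip_width: 0.0003
gripper_force: 0.0
```

Run:
```python
from h import *
st(); print(go(bp(.053,0,.063)))
```

```text
5.3 [ 0.5595 -0.3125  0.0723] [-0.2 -0.   0. ] 0.0002589652587354535 [ 0.09  0.65  0.46  1.78 -0.38  0.8   1.75]
(array([-0.9, -1.7,  9.3]), 'turn', np.float64(-0.0))
```

Emit:
step_arm([
  [-1,-1,2,0,0,0,0],
  [-1,-1,4,0,0,0,0],
  [-1,-1,5,0,0,0,0],
  [-1,-1,6,0,0,0,0],
  [-1,-1,7,0,0,0,0],
  [-1,-1,8,0,0,0,0],
  [-1,-1,9,0,0,0,0],
  [-1,-1,9,0,0,0,0],
])

```text
clock: 6.1
tcp_pos: [0.5595, -0.3162, 0.064]
orientation: [-0.87, -3.018, 0.0]
contact_force: [-0.1, 0.4, -0.6]
grip_width: -0.0001
gripper_force: 0.0
```

Emit:
step_arm([
  [0,0,1,0,0,0,0],
  [0,0,2,0,0,0,0],
  [0,0,3,0,0,0,0],
  [0,0,3,0,0,0,0],
])

```text
clock: 6.5
tcp_pos: [0.5603, -0.3166, 0.0629]
orientation: [0.869, 3.017, 0.0]
contact_force: [-3.9, 1.2, 11.9]
grip_width: 0.0001
gripper_force: 6.2
```

Run:
```python
from h import *
st()
for a in ((.053,0),(-.053,0),(0,-.070)): print(a,go(bp(*a,.09)))
```

```text
6.5 [ 0.5603 -0.3166  0.0629] [-3.9  1.2 11.9] 5.497901675026319e-05 [ 0.1   0.66  0.45  1.78 -0.39  0.79  1.76]
(0.053, 0) (array([  2. ,   1.4, -27.1]), 'turn', np.float64(-0.003))
(-0.053, 0) (array([108. ,   1.1, -27.2]), 'turn', np.float64(-0.003))
(0, -0.07) (array([ 54.8, -68.8, -27.2]), 'turn', np.float64(-0.003))
```

Back is shut (firm at 62.9 mm). Now the right section.

Emit:
step_arm([
  [0,0,-12,0,0,0,0],
  [0,0,-28,0,0,0,0],
  [27,-34,-28,0,0,0,0],
  [54,-69,-28,0,0,0,0],
  [54,-69,-28,0,0,0,0],
  [54,-69,-20,0,0,0,0],
  [54,-69,-15,0,0,0,0],
  [54,-69,-12,0,0,0,0],
])

```text
clock: 7.3
tcp_pos: [0.4784, -0.3448, 0.0726]
orientation: [-0.866, -3.02, -0.001]
contact_force: [0.7, 0.8, -0.2]
grip_width: -0.0001
gripper_force: 0.0
```

Emit:
step_arm([
  [0,0,2,0,0,0,0],
  [0,0,4,0,0,0,0],
  [0,0,5,0,0,0,0],
  [0,0,6,0,0,0,0],
  [0,0,7,0,0,0,0],
  [0,0,8,0,0,0,0],
  [0,0,9,0,0,0,0],
  [0,0,9,0,0,0,0],
])

```text
clock: 8.1
tcp_pos: [0.4773, -0.3456, 0.0641]
orientation: [-0.869, -3.019, -0.0]
contact_force: [-0.4, 0.7, -0.2]
grip_width: -0.0001
gripper_force: 0.0
```

Emit:
step_arm([
  [0,0,1,0,0,0,0],
  [0,0,2,0,0,0,0],
  [0,0,3,0,0,0,0],
  [0,0,3,0,0,0,0],
])

```text
clock: 8.5
tcp_pos: [0.4775, -0.3459, 0.0629]
orientation: [0.87, 3.018, 0.002]
contact_force: [-3.5, 3.0, 15.8]
grip_width: -0.0002
gripper_force: 8.0
```

Run:
```python
from h import *
st()
for a in ((-.053,0),(0,-.070)): print(a,go(bp(*a,.09)))
```

```text
8.5 [ 0.4775 -0.3459  0.0629] [-3.5  3.  15.8] -0.00023698861645766805 [ 0.18  0.59  0.46  1.92 -0.38  0.72  1.87]
(-0.053, 0) (array([ 53.4,  70. , -27.1]), 'turn', np.float64(-0.003))
(0, -0.07) (array([  0.3,   0.2, -27.1]), 'turn', np.float64(-0.003))
```

Right is shut. Now the front section.

Emit:
step_arm([
  [0,0,-12,0,0,0,0],
  [0,0,-28,0,0,0,0],
  [26,35,-28,0,0,0,0],
  [53,70,-28,0,0,0,0],
  [53,70,-28,0,0,0,0],
  [53,70,-20,0,0,0,0],
  [53,70,-15,0,0,0,0],
  [53,70,-12,0,0,0,0],
])

```text
clock: 9.3
tcp_pos: [0.4693, -0.2596, 0.0728]
orientation: [-0.872, -3.018, 0.001]
contact_force: [-0.3, 0.7, -0.2]
grip_width: -0.0001
gripper_force: 0.0
```

Emit:
step_arm([
  [0,0,2,0,0,0,0],
  [0,0,4,0,0,0,0],
  [0,0,5,0,0,0,0],
  [0,0,6,0,0,0,0],
  [0,0,7,0,0,0,0],
  [0,0,8,0,0,0,0],
  [0,0,9,0,0,0,0],
  [0,0,9,0,0,0,0],
])

```text
clock: 10.1
tcp_pos: [0.4697, -0.2583, 0.0642]
orientation: [-0.869, -3.019, -0.0]
contact_force: [0.8, -0.4, 0.8]
grip_width: -0.0002
gripper_force: 0.0
```

Emit:
step_arm([
  [0,0,1,0,0,0,0],
  [0,0,2,0,0,0,0],
  [0,0,3,0,0,0,0],
  [0,0,3,0,0,0,0],
])

```text
clock: 10.5
tcp_pos: [0.4699, -0.2584, 0.0628]
orientation: [0.87, 3.018, 0.002]
contact_force: [-5.7, 3.0, 18.7]
grip_width: -0.0
gripper_force: 9.4
```

Front is firm too. I'll lift well clear, move toward the base side and check.

Emit:
step_arm([
  [0,0,-15,0,0,0,0],
  [0,0,-50,0,0,0,0],
  [0,20,-95,0,0,0,0],
  [0,60,-140,0,0,0,0],
  [0,105,-160,0,0,0,0],
  [0,150,-170,0,0,0,0],
  [0,190,-170,0,0,0,0],
  [0,190,-170,0,0,0,0],
])

```text
clock: 11.3
tcp_pos: [0.5744, -0.0896, 0.232]
orientation: [0.852, 3.022, 0.005]
contact_force: [-0.4, 0.5, -0.6]
grip_width: 0.0002
gripper_force: 0.0
```

Run:
```python
from h import *
st(); f,P,c=grab("top"); hsv=cv2.cvtColor(f["image"],cv2.COLOR_RGB2HSV)
m=np.zeros(P.shape[:2],bool); m[208:298,362:453]=1
m&=(hsv[...,2]>150)&(hsv[...,1]<50)&(P[...,2]>.045)&(P[...,2]<.085)
Q=P[m]; rc=cv2.minAreaRect((Q[:,:2]*1000).astype(np.float32)); print(rc)
c,s=np.cos(YAW),np.sin(YAW); B=(Q[:,:2]-np.array(rc[0])/1000)@np.array([[c,-s],[s,c]])
for n,k in (("front",(B[:,0]<-.045)&(abs(B[:,1])<.04)),("back",(B[:,0]>.045)&(abs(B[:,1])<.04)),("left",(B[:,1]>.06)&(abs(B[:,0])<.025)),("right",(B[:,1]<-.06)&(abs(B[:,0])<.025)),("corner",(abs(B[:,0])>.042)&(abs(B[:,1])>.06))): print(n,k.sum(),np.median(Q[k,2]).round(4))
f,P,c=grab("side"); save("side2.png",cv2.resize(f["image"][190:350,230:390],(600,600)))
```

```text
11.3 [ 0.5744 -0.0896  0.232 ] [-0.4  0.5 -0.6] 0.00018915545630854053 [-0.37  0.35  0.53  1.81 -0.21  1.03  1.27]
((515.3823852539062, -286.52130126953125), (145.943115234375, 116.69583129882812), 58.03731918334961)
front 229 0.0622
back 200 0.0625
left 127 0.0629
right 129 0.0626
corner 138 0.062
```

View pics/side2.png

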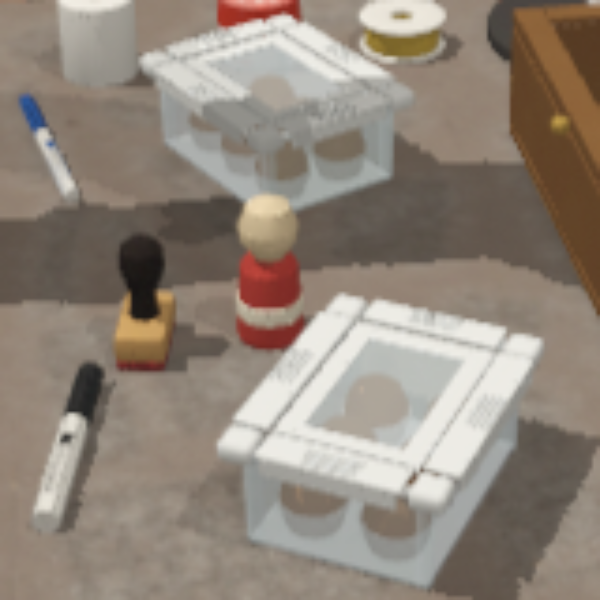

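The crop shows the lid flat on all four sides (front (295,370), back (490,400), left (430,320), right (335,465)). The box moved about 1 mm.

```bash
python3 -c "
from bench import r
print(r.hand_in())"
```

```text
the job is handed in; nothing more can be done
None
```

I pressed all four lid sections of the right-hand box shut and handed the job in: the rim measured flat on every side, no force reading passed 20 N (60 N limit), and the box moved about 1 mm.

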